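# Turn the hall heating dial one click and confirm

## Robot

A 6-joint arm with a two-finger parallel gripper is mounted at the origin on the work surface. World frame = base frame: x ahead of the robot, y to its left, z up, the work surface at z = 0. Lengths are in m, angles in rad, forces in N, time in s.
With the tool pointing down it reaches from about 0.375 to 0.975 m from the base axis. Payload 3.8 kg.
Tool frame: the origin (TCP) lies on the front face of the gripper's body, between the roots of the fingers; the fingertips stand 73 mm ahead of it and the grasp point (between the pads) lies 54 mm ahead of it (ctrl.tip_extent is the distance from the TCP to the fingertips, in m); z points along the fingers, y is the direction in which the jaws open and shut (so a half turn about z gives the same grasp; the last joint's range is limited). The gripper opens to 85 mm and grips with 20 to 120 N. Pads are 22 mm wide; open, the fingers measure 114 mm over their backs; the gripper's body (76 mm by 85 mm) begins 54 mm behind the grasp point. The pads swing forward as they close: fully open they stand 13 mm farther back than shut.
Start: joints at [-1.228, 0.264, 1.604, -0, 1.274, -0.037], TCP at [0.25, -0.627, 0.304] pointing down, gripper open.
Joint ranges: [-2.63, 2.63], [-0.94, 2.18], [0.31, 2.57], [-1.31, 4.45], [0, 2.66], [-2.55, 2.55]. Speed limits (rad/s): [2.57, 2.57, 3.14, 3.14, 3.14, 3.14].

## Interface

Orientations are given as [roll, pitch, yaw] about the fixed x, y, z axes, in that order (R = Rz(yaw) Ry(pitch) Rx(roll)).
In Python, from station import ctrl, vision, finder gives the robot as it stands.
- The arm moves only by the shell command python3 -m inch 'ROWS' [OPENING] [FORCE]. ROWS is a JSON object of lists of equal length, an entry for each row: "dp": the shift along the tool's x, y, z each as a share of 80 mm, from -1 to 1, a list of three; "rotation": the turn, a rotation vector about the tool's x, y, z each as a share of 0.5 rad, from -1 to 1, a list of three. In form: {"dp": [[x, y, z], ...], "rotation": [[rx, ry, rz], ...]}. A call has 1 to 8 rows; each row is the pose to reach, as a shift and turn from the pose measured when the call began, along the tool's axes at that moment; what a row does not reach only later rows make up. A row lasts 1/10 s, in which the tool goes at most 50 mm and 8.59 degrees, less where a joint would pass 70% of its speed; a pose out of reach is approached as far as the arm can. A call with a number of a shift or a turn outside -1 to 1 is refused whole. A call with a gripper value outside its range is refused whole. OPENING is the opening, from 0 (shut) to 1 (fully open), set as the call begins (- or left out, the last holds). The fingers move at their own pace and stop on an object; FORCE is the grip in N (left out, the last holds). Time passes only in rows, so rows that repeat a pose let the fingers close. It gives the time, the measured TCP pose, the force and the opening at its end, in the units of the state.
- ctrl.observe(): the state, without advancing time (a new reading comes with each control period).
- vision.capture(name): name is "scene" or "top"; returns the picture (480x640x3 uint8, red, green, blue); there is no depth.
- vision.camera_params(name): a dict with "K" (3x3 intrinsics, pixels), "k1" (the pictures are not rectified: a ray, as slopes to the right and down, at radius r is drawn at 1 + k1 r^2 times it, then the intrinsics apply), "eye" and "orientation" of the camera in the world. Camera axes: x right, y down, z forward; pixel columns grow to the right and rows downward; lengths in m; the calibration is good to about 2 mm. A picture is of the moment at which its call begins. camera_params takes no time and is no camera call.
- ctrl.sign_off(): hands the job in, once; it reports no verdict.
Trained networks look in the newest picture that a camera, given by its name, has taken for a name from the list of things; names that differ only in an ending like _2 or _b are one class to them, and where a whole thing is asked for, a point or a joint stands for the part that bears it (a point fixed in the world has none). Each returns a list of dicts, best first, with "confidence" (0 to 1); they miss things now and then, are a little off and sometimes report something else, mostly with a low value. They report only what shows in the picture. A call takes as long as a camera call.
- finder.boxes_of(camera, label): "rect" ([left, top, width, height] in pixels, round what is visible of it).
- finder.landmark_of(camera, label): "location" ([row, column] in pixels: a listed point, or the origin of a listed thing).
The state is a dict: "time_s": time; "joint_positions": joint angles; "joint_vel": joint speeds; "effort": joint torques, N m; "ee_pos": TCP position; "orientation": TCP orientation; "force": force on the tool from outside, world axes, zero at the start; "ft_torque": the same for the moment, N m; "width": opening from 0.0 (shut) to 1.0 (fully open).
Only numpy, scipy, OpenCV 4.12 (cv2) and the standard library are available. Lean on these libraries where they do the work, as an engineer would, in place of code of your own. Each camera call takes 0.05 s, during which the arm holds its last target.

## Task

On the way out, turn the heating down one step: with fingertips on the knurled dial of the white heating controller, gently turn it clockwise until its white pointer clicks from the red dot to the green dot, not on towards the blue one. Then press the orange confirm button beside the dial fully down and let it come up again, leaving the pointer at green. Touch only: nothing is lifted or carried, and the other things on the console stay where they are.

Things in the scene. Friction and masses are not known exactly. Their poses are not given: they have to be found in the camera images.
- controller: white heating controller, a fixed box 180 (x) by 120 (y) by 40 mm high; origin at the centre of its underside. Dial axis: vertical at x = +18 mm, y = 0; orange button at x = -66 mm, y = 0. On its top, 57 mm from the dial axis, three flat dots 11 mm wide: green straight along +x, red 0.6 rad anticlockwise of it (seen from above), blue 0.6 rad clockwise
- dial_top (a point): centre of the flat top of the round grippy grey dial, 66 mm above the console. The dial is 96 mm across over its 40 knurl ridges (flat top to 44 mm radius), 18 mm thick, too wide to pinch, with a white pointer line on top from 22 to 44 mm radius. Spring-mounted: it yields downward up to 6 mm, from about 1 N and 1.5 N more per mm; it turns while pressed
- dial (a joint): dial angle in rad, growing clockwise seen from above. Detents at 0 (pointer at red, the start), 0.6 (green), 1.2 (blue). Between them it resists with up to about 0.06 N m, crests at 0.3 and 0.9, then pulls itself into the next. Turn it by pressing its top off-centre with 4 to 8 N and sweeping round the axis, or by dragging the rim
- confirm (a joint): travel of the orange button in m: 0 is up, 0.006 is fully down (about 5 N); it springs back
- confirm_top (a point): centre of the top face of the orange confirm button, 62 mm above the console when up; it is 24 mm across, stands 10 mm proud of its 40 mm wide round white collar and is pressed straight down
- bowl: shallow white porcelain bowl, 170 mm across, 45 mm high, loose; origin under its centre
- keys: two keys on a steel ring, about 75 mm long, lying loose in the bowl
- jar: clear glass jar with a steel screw lid, 88 mm across, 117 mm high, loose; origin under its centre
- remote: grey plastic gate remote, 62 by 36 by 13 mm, loose; origin under its centre
- phone_stand: wooden phone stand, 90 by 80 mm, 107 mm high, loose; origin under the centre of its foot
- sunglasses: folded sunglasses, lenses up, about 54 by 130 mm, 19 mm high, loose; origin under their centre

How it is judged:
On the way, in this order (a step that is already met when the one before it is completed fails the run):
1. the dial has clicked to green (value of joint dial between 0.45 and 0.75 rad), for 0.3 s.
2. the confirm button is pressed fully down while the dial stays at green (all of step 1 and value of joint confirm above 0.0048 m), for 0.05 s.
At the end, for the whole second after the job is handed in: The dial rests in the green detent (0.6 rad, within 0.1 rad), the confirm button has been pressed down after that (at least 4.8 of its 6 mm) and is up again (value of joint dial between 0.5 and 0.7 rad and velocity of joint dial between -0.1 and 0.1 rad/s and value of joint confirm below 0.0012 m); the robot touches nothing.
It fails at once if the dial is turned on past green to the crest before blue (value of joint dial above 0.9 rad).
It fails at once if the controller is pressed harder than 40 N (contact force between controller and the fingers above 40 N or contact force between controller and the arm above 40 N).
It fails at once if a bystander is shifted or lifted by more than 20 mm (distance of any of bowl, keys, jar, remote, phone_stand, sunglasses from where it was at the start of the episode above 0.02 m).
It also fails if it takes over 38 s, if anything falls off the work surface, if the arm or the gripper's body presses on something with over 40 N, if the wrist force passes 120 N, or if a joint passes its speed limit or range.

## Working session

There is one attempt and no reset: what is moved stays moved. The work goes in short steps, Python scripts to look and compute and a shell command to move; the robot and the scene stay as the last step left them, time stands still between calls to the robot, and variables do not carry over. Pictures are saved under pics/ and viewed, and the job is handed in when it is done.

```bash
mkdir -p pics; ls; cat > h.py <<'E'
import numpy as np, cv2
from station import ctrl, vision, finder
from scipy.spatial.transform import Rotation as R
def ray(cam,row,col):
    p=vision.camera_params(cam);K=np.array(p["K"]);k1=p["k1"]
    d=np.array([(col-K[0,2])/K[0,0],(row-K[1,2])/K[1,1]])
    u=d.copy()
    for _ in range(50): u=d/(1+k1*(u@u))
    O=np.array(p["orientation"])
    if O.shape==(3,): O=R.from_euler('xyz',O).as_matrix()
    elif O.shape==(4,): raise Exception(O)
    v=O@np.array([u[0],u[1],1]); return np.array(p["eye"]),v
def at_z(cam,row,col,z):
    e,v=ray(cam,row,col); return e+v*(z-e[2])/v[2]
E
python3 - <<'E'
from h import *
for c in ["scene","top"]:
    im=vision.capture(c); cv2.imwrite(f"pics/{c}0.png",im[:,:,::-1]); print(c,vision.camera_params(c))
    for l,z in [("dial_top",.066),("confirm_top",.062),("controller",0)]:
        for d in finder.landmark_of(c,l)[:2]: print(c,l,d,at_z(c,*d["location"],z).round(4))
print(ctrl.observe())
E
```

```text
pics
scene {'K': array([[541.02782495,   0.        , 320.71256636],
       [  0.        , 541.02782495, 227.30847352],
       [  0.        ,   0.        ,   1.        ]]), 'k1': -0.03351075197877681, 'eye': array([1.16984706, 0.81860303, 1.07854033]), 'orientation': array([-2.36556231,  0.01268439,  2.53109344])}
scene dial_top {'location': [179.3, 310.4], 'confidence': 0.58} [ 0.5239 -0.1788  0.066 ]
scene confirm_top {'location': [168.9, 334.8], 'confidence': 0.45} [ 0.4366 -0.1796  0.062 ]
scene controller {'location': [192.6, 317.9], 'confidence': 0.56} [ 0.4979 -0.1803  0.    ]
top {'K': array([[537.50117122,   0.        , 311.12307423],
       [  0.        , 537.50117122, 244.60365278],
       [  0.        ,   0.        ,   1.        ]]), 'k1': 0.011565183430494856, 'eye': array([ 0.39060806, -0.00349142,  1.24270606]), 'orientation': array([-2.94100084,  0.00581394, -1.6504913 ])}
top dial_top {'location': [285.9, 391.6], 'confidence': 0.81} [ 0.5231 -0.1846  0.066 ]
top confirm_top {'location': [323.9, 387.9], 'confidence': 0.4} [ 0.4417 -0.1681  0.062 ]
top controller {'location': [298.2, 385.0], 'confidence': 0.87} [ 0.5033 -0.1764  0.    ]
{'time_s': 0.4, 'joint_positions': array([-1.22790299e+00,  2.64028476e-01,  1.60420699e+00, -1.07982685e-06,
        1.27367917e+00, -3.69149782e-02]), 'joint_vel': array([ 0.0001044 , -0.00144345, -0.00321317,  0.00169756,  0.00089774,
        0.00024913]), 'effort': array([-6.75938663e-04, -5.14248848e+01, -3.67013812e+01, -4.07545383e-05,
        4.92438427e-03, -1.38812959e-05]), 'ee_pos': array([ 0.25021161, -0.62682223,  0.3036811 ]), 'orientation': array([-3.14127085e+00, -1.08515880e-05,  3.79808626e-01]), 'force': array([-0.14778165, -1.22179452,  0.0927676 ]), 'ft_torque': array([0.00615082, 0.01202548, 0.02530977]), 'width': 1.0006206869795993}
```

View pics/scene0.png

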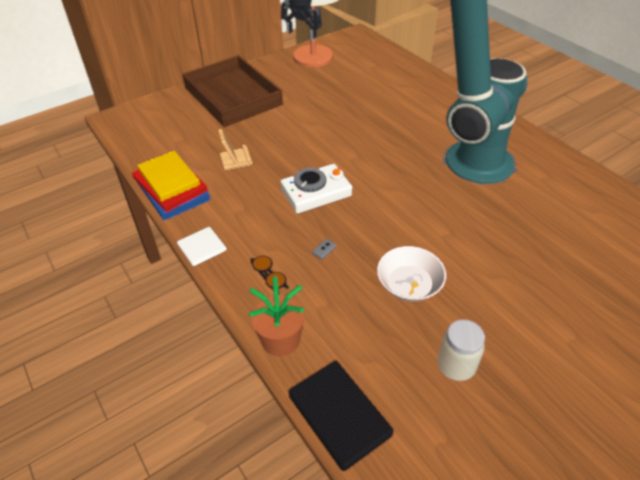

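View pics/top0.png

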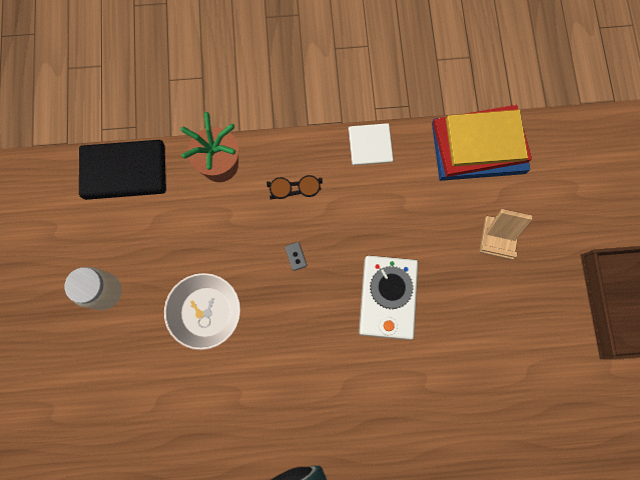

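```bash
python3 - <<'E'
import cv2
a=cv2.imread('pics/top0.png')[240:370,330:470]
cv2.imwrite('pics/topz.png',cv2.resize(a,None,fx=4.5,fy=4.5,interpolation=cv2.INTER_CUBIC))
a=cv2.imread('pics/scene0.png')[130:240,260:390]
cv2.imwrite('pics/scenez.png',cv2.resize(a,None,fx=5,fy=5,interpolation=cv2.INTER_CUBIC))
E
```

```text
(no output)
```

View pics/topz.png

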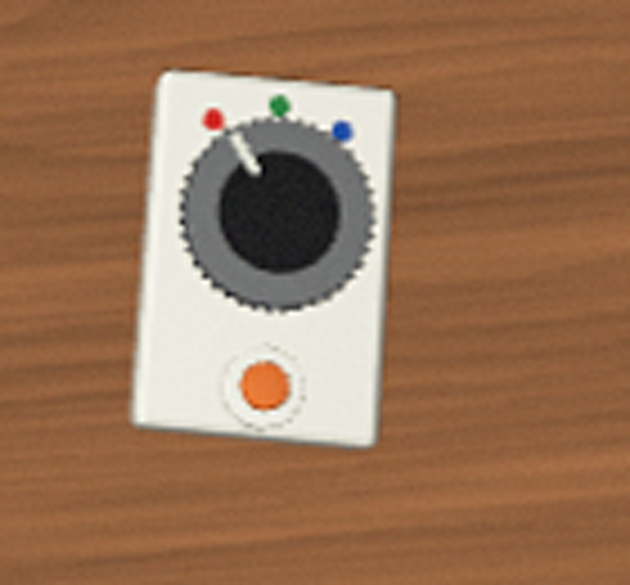

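View pics/scenez.png

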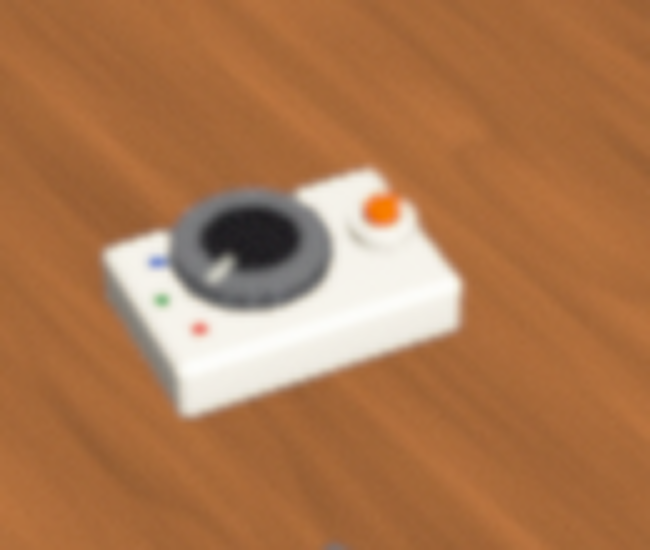

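Both pictures show the controller clear of its neighbours. In the top view the dial is at about (392,287), with its pointer at the red dot, and the orange button is at about (389,326). Next I'll refine both centres.

```bash
python3 - <<'E'
from h import *
print(ctrl.tip_extent)
im=cv2.imread('pics/top0.png'); hsv=cv2.cvtColor(im,cv2.COLOR_BGR2HSV)
def cen(im,m,box):
    mm=np.zeros_like(m); y0,y1,x0,x1=box; mm[y0:y1,x0:x1]=m[y0:y1,x0:x1]
    n,l,s,c=cv2.connectedComponentsWithStats(mm); i=1+np.argmax(s[1:,4]); return s[i],c[i]
# button
for name,box,bz in [('top',(310,340,375,405),0),('scene',(160,185,325,350),0)]:
    I=cv2.imread(f'pics/{name}0.png');H=cv2.cvtColor(I,cv2.COLOR_BGR2HSV)
    s,c=cen(I,cv2.inRange(H,(4,150,150),(18,255,255)),box); print(name,'btn',s,c,at_z(name,c[1],c[0],.062 if name=='top' else .061).round(4))
for name,box in [('top',(255,320,360,425)),('scene',(160,200,290,330))]:
    I=cv2.imread(f'pics/{name}0.png');H=cv2.cvtColor(I,cv2.COLOR_BGR2HSV)
    m=cv2.inRange(H,(0,0,0),(180,90,60)); s,c=cen(I,m,box); print(name,'cap',s,c,at_z(name,c[1],c[0],.066).round(4))
    m=cv2.inRange(H,(0,0,0),(180,90,150)); s,c=cen(I,m,box); print(name,'dial',s,c)
for n,(zx,zy) in dict(red=(213,120),green=(280,106),blue=(343,131)).items():
    print(n,at_z('top',240+zy/4.5,330+zx/4.5,.04).round(4))
for zx,zy in [(158,72),(396,91),(134,425),(375,445)]: print(at_z('top',240+zy/4.5,330+zx/4.5,.04).round(4))
E
```

```text
0.0726
top btn [384 321  10  10  82] [388.34146341 325.51219512] [ 0.4381 -0.1687  0.062 ]
scene btn [325 160  25  20 231] [340.72727273 166.22943723] [ 0.4143 -0.1803  0.061 ]
top cap [379 274  26  27 545] [391.68623853 286.9853211 ] [ 0.5207 -0.1845  0.066 ]
top dial [ 370  266   43   43 1402] [391.28601997 287.55492154]
scene cap [301 172  18  12 158] [309.90506329 176.88607595] [ 0.519  -0.1885  0.066 ]
scene dial [294 168  32  24 598] [309.590301   179.35618729]
red [ 0.5721 -0.1612  0.04  ]
green [ 0.5764 -0.1956  0.04  ]
blue [ 0.5613 -0.2256  0.04  ]
[ 0.5987 -0.1361  0.04  ]
[ 0.5794 -0.2545  0.04  ]
[ 0.4246 -0.1069  0.04  ]
[ 0.4057 -0.2233  0.04  ]
```

```bash
python3 -m inch '{"dp": [[0.93,-0.64,0],[0.93,-0.64,0],[0.93,-0.64,0]], "rotation": [[0,0,0],[0,0,0],[0,0,0]]}' 0
python3 -m inch '{"dp": [[0.93,-0.64,0],[0.93,-0.64,0],[0.93,-0.64,0]], "rotation": [[0,0,0],[0,0,0],[0,0,0]]}'
python3 -m inch '{"dp": [[0.93,-0.64,0],[0.93,-0.64,0],[0.93,-0.64,0]], "rotation": [[0,0,0],[0,0,0],[0,0,0]]}'
python3 -m inch '{"dp": [[0.93,-0.64,0],[0.93,-0.64,0],[0.93,-0.64,0]], "rotation": [[0,0,0],[0,0,0],[0,0,0]]}'
```

```text
time_s: 0.7
ee_pos: [0.3026, -0.5482, 0.3036]
orientation: [-3.139, -0.002, 0.383]
force: [-0.1, -0.6, 0.1]
width: 0.513
time_s: 1.0
ee_pos: [0.3545, -0.4696, 0.304]
orientation: [-3.138, -0.003, 0.387]
force: [-1.0, -0.3, -0.8]
width: -0.001
time_s: 1.3
ee_pos: [0.406, -0.3914, 0.3047]
orientation: [-3.138, -0.005, 0.391]
force: [-0.6, 0.1, 0.4]
width: 0.002
time_s: 1.6
ee_pos: [0.4571, -0.3136, 0.3056]
orientation: [-3.138, -0.006, 0.395]
force: [-0.7, -0.8, 0.6]
width: -0.001
```

```bash
cat > plan.py <<'E'
from h import *
import sys
# target world x y z yaw
t=list(map(float,sys.argv[1:5])); s=ctrl.observe()
Rm=R.from_euler('xyz',s['orientation']); p=s['ee_pos']
T=R.from_euler('xyz',[np.pi,0,t[3]])
print('t',s['time_s'],'pos',p.round(4),s['orientation'].round(3),'F',s['force'].round(2),'tip',ctrl.tip_extent,'w',round(s['width'],3))
print('dp',(Rm.inv().apply(np.array(t[:3])-p)/.08).round(3),'rot',((Rm.inv()*T).as_rotvec()/.5).round(3))
E
python3 plan.py .5515 -.177 .20 .25
```

```text
t 1.6 pos [ 0.4571 -0.3136  0.3056] [-3.138 -0.006  0.395] F [-0.73 -0.81  0.63] tip 0.0726 w -0.001
dp [ 1.738 -1.116  1.336] rot [-0.009 -0.012  0.29 ]
```

```bash
python3 -m inch '{"dp": [[0.9,-0.6,0.5],[0.9,-0.6,0.5],[0.9,-0.6,0.5]], "rotation": [[0,0,0.15],[0,0,0.15],[0,0,0.15]]}'
python3 plan.py .5515 -.177 .20 .25
```

```text
time_s: 1.9
ee_pos: [0.5055, -0.2388, 0.2633]
orientation: [-3.133, -0.004, 0.323]
force: [-0.8, -0.4, -1.3]
width: -0.002
t 1.9 pos [ 0.5055 -0.2388  0.2633] [-3.133 -0.004  0.323] F [-0.78 -0.45 -1.3 ] tip 0.0726 w -0.002
dp [ 0.787 -0.543  0.798] rot [-0.017 -0.007  0.147]
```

```bash
python3 -m inch '{"dp": [[0.79,-0.54,0.8],[0.79,-0.54,0.8],[0.79,-0.54,0.8],[0.79,-0.54,0.8],[0.79,-0.54,0.8]], "rotation": [[-0.017,-0.007,0.15],[-0.017,-0.007,0.15],[-0.017,-0.007,0.15],[-0.017,-0.007,0.15],[-0.017,-0.007,0.15]]}'
python3 plan.py .5515 -.177 .145 .25
python3 - <<'E'
from h import *
for c in ["scene","top"]:
    im=vision.capture(c)[:,:,::-1]; im=im[100:260,230:430] if c=='scene' else im[200:360,300:500]
    cv2.imwrite(f"pics/{c}1.png",cv2.resize(im,None,fx=3,fy=3,interpolation=cv2.INTER_CUBIC))
E
```

```text
time_s: 2.4
ee_pos: [0.552, -0.1791, 0.2009]
orientation: [3.14, -0.0, 0.248]
force: [-0.6, 0.2, 0.2]
width: -0.004
t 2.4 pos [ 0.552  -0.1791  0.2009] [ 3.14  -0.     0.248] F [-0.64  0.21  0.23] tip 0.0726 w -0.004
dp [ 0.001 -0.028  0.699] rot [ 0.003 -0.001 -0.004]
```

View pics/scene1.png

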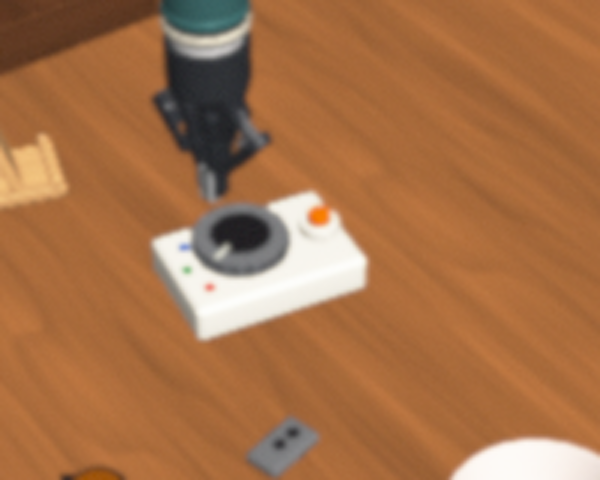

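View pics/top1.png

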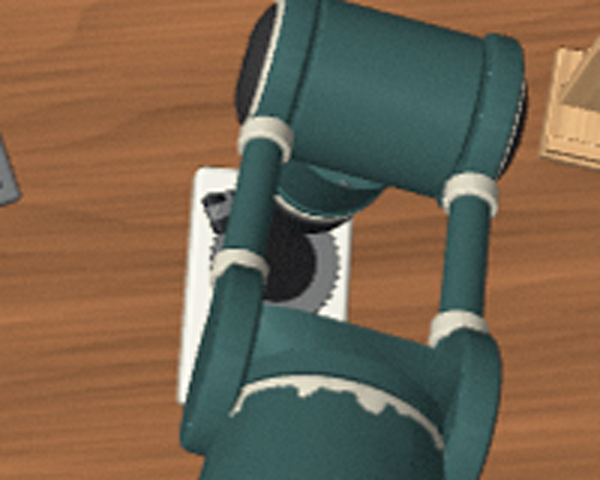

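The scene view shows the closed fingertips at about (208,195) in the crop, above the +x side of the dial. The pointer is still at red. Descending to just above the top.

```bash
python3 -m inch '{"dp": [[0,-0.03,0.4],[0,-0.03,0.7],[0,-0.03,0.7],[0,-0.03,0.7],[0,-0.03,0.7]], "rotation": [[0,0,0],[0,0,0],[0,0,0],[0,0,0],[0,0,0]]}'
python3 plan.py .5515 -.177 .1356 .25
python3 - <<'E'
from h import *
for c in ["scene"]:
    im=vision.capture(c)[:,:,::-1]; im=im[130:230,260:385]
    cv2.imwrite(f"pics/{c}2.png",cv2.resize(im,None,fx=5,fy=5,interpolation=cv2.INTER_CUBIC))
E
```

```text
time_s: 3.0
ee_pos: [0.5528, -0.1779, 0.1477]
orientation: [3.138, -0.005, 0.246]
force: [0.8, 0.5, -0.3]
width: 0.001
t 3.0 pos [ 0.5528 -0.1779  0.1477] [ 3.138 -0.005  0.246] F [ 0.78  0.53 -0.26] tip 0.0726 w 0.001
dp [-0.014 -0.015  0.151] rot [ 0.008 -0.009 -0.007]
```

View pics/scene2.png

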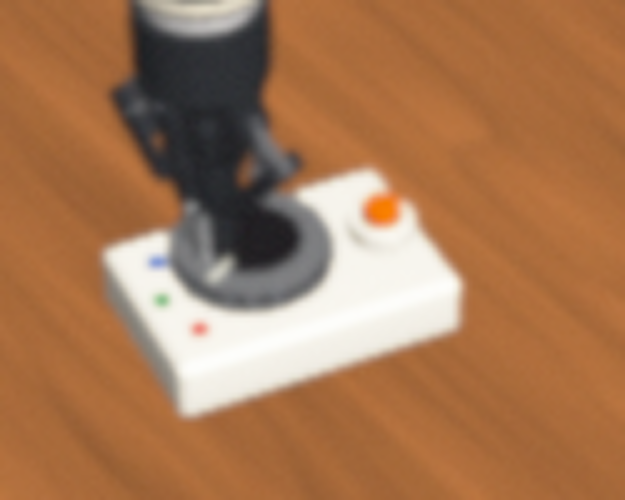

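The fingertips are above the dial's front half at about (212,262) in the crop, next to the pointer and inside the rim. Press down in small steps.

```bash
python3 -m inch '{"dp": [[-0.01,-0.01,0.06],[-0.01,-0.01,0.12],[-0.01,-0.01,0.12],[-0.01,-0.01,0.12],[-0.01,-0.01,0.12]], "rotation": [[0,-0.01,0],[0,-0.01,0],[0,-0.01,0],[0,-0.01,0],[0,-0.01,0]]}'
python3 plan.py .5515 -.177 .1356 .25;python3 plan.py .5515 -.177 .1356 .25
```

```text
time_s: 3.55
ee_pos: [0.5523, -0.1772, 0.1385]
orientation: [3.137, -0.0, 0.247]
force: [0.6, 0.8, 1.4]
width: -0.0
t 3.55 pos [ 0.5523 -0.1772  0.1385] [ 3.137 -0.     0.247] F [0.58 0.83 1.43] tip 0.0726 w -0.0
dp [-0.009 -0.005  0.036] rot [ 0.009 -0.001 -0.007]
t 3.55 pos [ 0.5523 -0.1772  0.1385] [ 3.137 -0.     0.247] F [0.58 0.83 1.43] tip 0.0726 w -0.0
dp [-0.009 -0.005  0.036] rot [ 0.009 -0.001 -0.007]
```

```bash
python3 -m inch '{"dp": [[0,0,0.05],[0,0,0.05],[0,0,0.05],[0,0,0.05]], "rotation": [[0,0,0],[0,0,0],[0,0,0],[0,0,0]]}'
for y in 0.1 -0.05 -0.2 -.35; do python3 plan.py $(python3 -c "
import math;y=$y;print(.5205+.0315*math.cos(y),-.185+.0315*math.sin(y))") .1345 $y; done
```

```text
time_s: 3.95
ee_pos: [0.5526, -0.1774, 0.1351]
orientation: [3.137, -0.001, 0.247]
force: [-1.2, 0.2, 7.1]
width: -0.0
t 3.95 pos [ 0.5526 -0.1774  0.1351] [ 3.137e+00 -1.000e-03  2.470e-01] F [-1.22  0.24  7.11] tip 0.0726 w -0.0
dp [-0.022  0.052  0.008] rot [ 0.01  -0.002  0.293]
t 3.95 pos [ 0.5526 -0.1774  0.1351] [ 3.137e+00 -1.000e-03  2.470e-01] F [-1.22  0.24  7.11] tip 0.0726 w -0.0
dp [-0.035  0.109  0.008] rot [ 0.009 -0.003  0.593]
t 3.95 pos [ 0.5526 -0.1774  0.1351] [ 3.137e+00 -1.000e-03  2.470e-01] F [-1.22  0.24  7.11] tip 0.0726 w -0.0
dp [-0.057  0.164  0.009] rot [ 0.009 -0.004  0.893]
t 3.95 pos [ 0.5526 -0.1774  0.1351] [ 3.137e+00 -1.000e-03  2.470e-01] F [-1.22  0.24  7.11] tip 0.0726 w -0.0
dp [-0.086  0.216  0.009] rot [ 0.009 -0.004  1.193]
```

```bash
python3 -m inch '{"dp": [[-0.006,0.027,0.01],[-0.013,0.052,0.01],[-0.021,0.078,0.01],[-0.029,0.105,0.01],[-0.038,0.13,0.01],[-0.05,0.155,0.01],[-0.066,0.182,0.01],[-0.066,0.182,0.01]], "rotation": [[0,0,0.15],[0,0,0.3],[0,0,0.45],[0,0,0.58],[0,0,0.72],[0,0,0.86],[0,0,1],[0,0,1]]}'
python3 plan.py .5511 -.1929 .17 -.25
python3 - <<'E'
from h import *
for c in ["scene"]:
    im=vision.capture(c)[:,:,::-1]; im=im[130:230,260:385]
    cv2.imwrite(f"pics/{c}3.png",cv2.resize(im,None,fx=5,fy=5,interpolation=cv2.INTER_CUBIC))
E
```

```text
time_s: 4.75
ee_pos: [0.5514, -0.1934, 0.1352]
orientation: [3.137, -0.004, -0.255]
force: [-0.7, -1.3, 6.5]
width: -0.0
t 4.75 pos [ 0.5514 -0.1934  0.1352] [ 3.137 -0.004 -0.255] F [-0.71 -1.34  6.54] tip 0.0726 w -0.0
dp [-0.004 -0.003 -0.435] rot [ 0.009 -0.009 -0.01 ]
```

View pics/scene3.png

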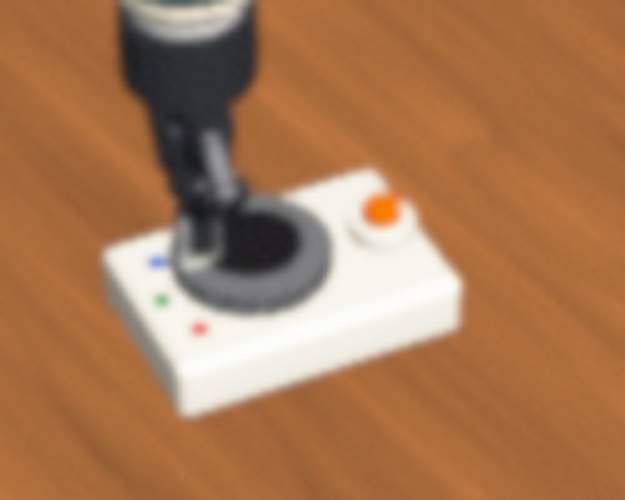

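The pointer has moved with the fingers to about (195,264), near the line to green. Lift straight up and check.

```bash
python3 -m inch '{"dp": [[0,0,-0.2],[0,0,-0.6],[0,0,-1],[0,0,-1]], "rotation": [[0,0,0],[0,0,0],[0,0,0],[0,0,0]]}'
python3 plan.py .438 -.169 .16 -.25
python3 - <<'E'
from h import *
for c in ["scene"]:
    im=vision.capture(c)[:,:,::-1]; im=im[130:230,260:385]
    cv2.imwrite(f"pics/{c}4.png",cv2.resize(im,None,fx=5,fy=5,interpolation=cv2.INTER_CUBIC))
E
```

```text
time_s: 5.2
ee_pos: [0.554, -0.1939, 0.2212]
orientation: [3.136, -0.014, -0.254]
force: [0.8, -0.1, 0.8]
width: 0.0
t 5.2 pos [ 0.554  -0.1939  0.2212] [ 3.136 -0.014 -0.254] F [ 0.77 -0.13  0.8 ] tip 0.0726 w 0.0
dp [-1.492  0.058  0.745] rot [ 0.011 -0.027 -0.007]
```

View pics/scene4.png

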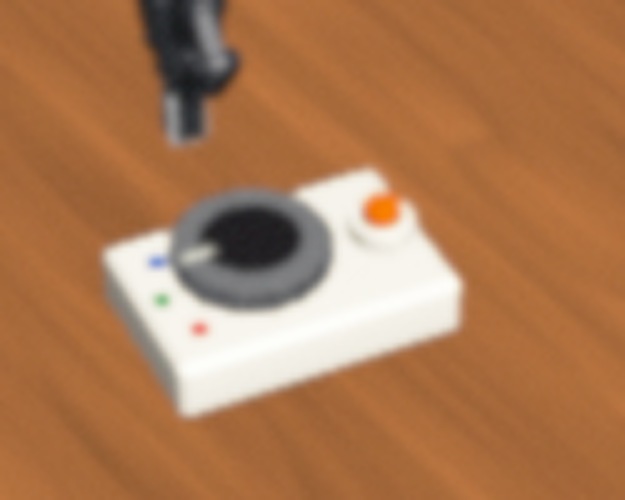

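Parallax makes the pointer look as if it is between green and blue, so I'll measure its angle with the calibration and also look from above.

```bash
cat > ang.py <<'E'
from h import *
def A(c,inn,out):
    p=at_z(c,*inn,.066);q=at_z(c,*out,.066);d=q-p
    C=np.array([.5205,-.185]); print(c,p[:2].round(4),q[:2].round(4),'dir',round(float(np.arctan2(d[1],d[0])),3),'radial',[round(float(np.arctan2(*(x[:2]-C)[::-1])),3) for x in (p,q)],[round(float(np.linalg.norm(x[:2]-C)),4) for x in (p,q)])
E
python3 - <<'E'
from ang import *
A('scene',(130+268/5-.5+.0,260+232/5-.0),(130+283/5,260+208/5)) if 0 else None
A('scene',(130+249/5,260+216/5),(130+261/5,260+181/5))
# before: from scenez (offset 130,260)
A('scene',(130+258/5,260+233/5),(130+279/5,260+208/5))
A('top',(240+172/4.5,330+256/4.5),(240+133/4.5,330+231/4.5))
E
```

```text
scene [ 0.5419 -0.1891] [ 0.564  -0.1921] dir -0.134 radial [-0.189, -0.161] [0.0218, 0.044]
scene [ 0.5384 -0.1768] [ 0.5601 -0.17  ] dir 0.304 radial [0.43, 0.363] [0.0197, 0.0423]
top [ 0.5408 -0.1761] [ 0.561 -0.166] dir 0.466 radial [0.412, 0.439] [0.0222, 0.0447]
```

The pointer direction is about -0.17 rad, and green is at about -0.18 from the box edges, so the dial is in green. Now to the button.

```bash
python3 -m inch '{"dp": [[-0.5,0.03,0],[-0.98,0.05,0],[-0.98,0.05,0],[-0.98,0.05,0]], "rotation": [[0.011,-0.027,0],[0.011,-0.027,0],[0.011,-0.027,0],[0.011,-0.027,0]]}'
python3 plan.py .438 -.169 .155 -.25
```

```text
time_s: 5.65
ee_pos: [0.4745, -0.1772, 0.2167]
orientation: [-3.141, 0.005, -0.254]
force: [0.6, -0.9, 1.0]
width: 0.002
t 5.65 pos [ 0.4745 -0.1772  0.2167] [-3.141  0.005 -0.254] F [ 0.62 -0.89  0.97] tip 0.0726 w 0.002
dp [-0.463  0.017  0.774] rot [-0.001  0.011 -0.008]
```

```bash
python3 -m inch '{"dp": [[-0.46,0.02,0],[-0.46,0.02,0],[-0.46,0.02,0.3],[-0.46,0.02,0.75],[-0.46,0.02,0.75],[-0.46,0.02,0.75]], "rotation": [[0,0.01,0],[0,0.01,0],[0,0.01,0],[0,0.01,0],[0,0.01,0],[0,0.01,0]]}'
python3 plan.py .438 -.169 .1286 -.25
python3 - <<'E'
from h import *
for c in ["scene"]:
    im=vision.capture(c)[:,:,::-1]; im=im[110:230,260:400]
    cv2.imwrite(f"pics/{c}5.png",cv2.resize(im,None,fx=5,fy=5,interpolation=cv2.INTER_CUBIC))
E
```

```text
time_s: 6.25
ee_pos: [0.4385, -0.1693, 0.1566]
orientation: [-3.14, 0.002, -0.254]
force: [0.9, -0.0, 0.2]
width: -0.0
t 6.25 pos [ 0.4385 -0.1693  0.1566] [-3.14e+00  2.00e-03 -2.54e-01] F [ 0.91 -0.04  0.24] tip 0.0726 w -0.0
dp [-0.006 -0.002  0.35 ] rot [-0.002  0.005 -0.008]
```

View pics/scene5.png

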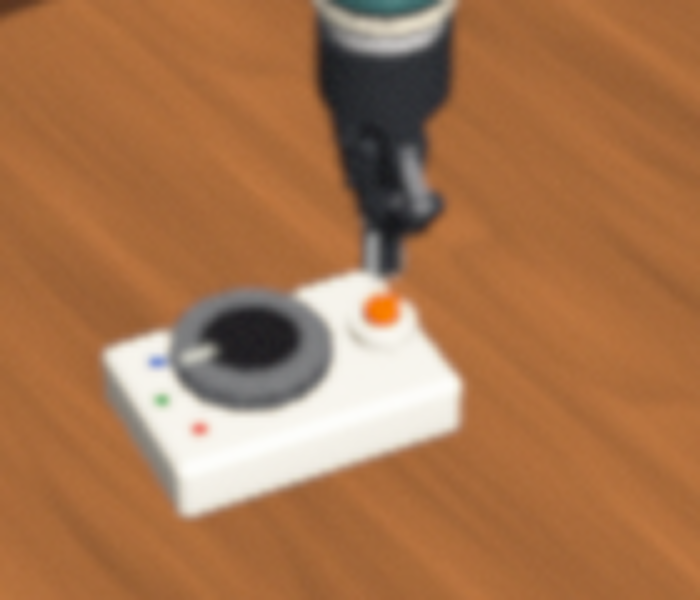

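The fingertips are right above the button (tip 380,275; button 382,310; the dial pointer is unchanged). Descend.

```bash
python3 -m inch '{"dp": [[-0.006,0,0.15],[-0.006,0,0.25],[-0.006,0,0.25],[-0.006,0,0.25]], "rotation": [[0,0,0],[0,0,0],[0,0,0],[0,0,0]]}'
python3 plan.py .438 -.169 .1286 -.25
```

```text
time_s: 6.7
ee_pos: [0.4387, -0.1695, 0.1376]
orientation: [-3.141, 0.0, -0.254]
force: [-0.1, 0.2, 0.2]
width: 0.002
t 6.7 pos [ 0.4387 -0.1695  0.1376] [-3.141  0.    -0.254] F [-0.15  0.23  0.23] tip 0.0726 w 0.002
dp [-0.011 -0.004  0.113] rot [-0.001  0.    -0.008]
```

```bash
python3 -m inch '{"dp": [[-0.01,0,0.04],[-0.01,0,0.08],[-0.01,0,0.1],[-0.01,0,0.1],[-0.01,0,0.1]], "rotation": [[0,0,0],[0,0,0],[0,0,0],[0,0,0],[0,0,0]]}'
python3 plan.py .438 -.169 .1286 -.25
```

```text
time_s: 7.2
ee_pos: [0.4385, -0.1695, 0.1301]
orientation: [-3.141, -0.001, -0.254]
force: [0.4, -0.1, 4.2]
width: -0.001
t 7.2 pos [ 0.4385 -0.1695  0.1301] [-3.141e+00 -1.000e-03 -2.540e-01] F [ 0.35 -0.12  4.17] tip 0.0726 w -0.001
dp [-0.007 -0.005  0.019] rot [-0.001 -0.002 -0.008]
```

Tip at 57.5 mm, so about 4.5 mm of travel at 4.2 N. Push on to the stop.

```bash
python3 -m inch '{"dp": [[0,0,0.02],[0,0,0.035],[0,0,0.035],[0,0,0.035]], "rotation": [[0,0,0],[0,0,0],[0,0,0],[0,0,0]]}'
python3 plan.py .438 -.169 .1286 -.25
```

```text
time_s: 7.6
ee_pos: [0.4386, -0.1696, 0.1285]
orientation: [-3.141, -0.001, -0.254]
force: [-3.8, 1.1, 12.6]
width: -0.002
t 7.6 pos [ 0.4386 -0.1696  0.1285] [-3.141e+00 -1.000e-03 -2.540e-01] F [-3.78  1.12 12.62] tip 0.0726 w -0.002
dp [-0.009 -0.005 -0.002] rot [-0.001 -0.001 -0.008]
```

12.6 N at a tip height of 55.9 mm means the button is on its stop. Lift and retreat.

```bash
python3 -m inch '{"dp": [[0,0,-0.2],[0,0,-0.6],[0,0,-1],[0,0,-1],[0,0,-1]], "rotation": [[0,0,0],[0,0,0],[0,0,0],[0,0,0],[0,0,0]]}'
python3 -m inch '{"dp": [[0,0.5,-0.4],[0,0.9,-0.9],[0,0.9,-0.9]], "rotation": [[0,0,0],[0,0,0],[0,0,0]]}'
python3 -m inch '{"dp": [[0,0.5,0],[0,0.95,0],[0,0.95,0],[0,0.95,0],[0,0.95,0]], "rotation": [[0,0,0],[0,0,0],[0,0,0],[0,0,0],[0,0,0]]}'
python3 - <<'E'
from h import *
for c in ["scene","top"]:
    im=vision.capture(c)[:,:,::-1]; cv2.imwrite(f"pics/{c}6f.png",im); im=im[130:230,260:385] if c=='scene' else im[240:370,330:470]
    cv2.imwrite(f"pics/{c}6.png",cv2.resize(im,None,fx=5 if c=='scene' else 4.5,fy=5 if c=='scene' else 4.5,interpolation=cv2.INTER_CUBIC))
a=cv2.imread('pics/scene0.png').astype(int);b=cv2.imread('pics/scene6f.png').astype(int)
d=(abs(a-b).max(2)>40).astype(np.uint8); print(cv2.connectedComponentsWithStats(d)[2][1:])
E
```

```text
time_s: 8.1
ee_pos: [0.4386, -0.1696, 0.2086]
orientation: [-3.141, -0.002, -0.254]
force: [-0.7, 0.2, -0.2]
width: 0.002
time_s: 8.4
ee_pos: [0.4214, -0.2428, 0.284]
orientation: [3.139, -0.007, -0.256]
force: [-0.1, -0.7, -0.6]
width: 0.002
time_s: 8.9
ee_pos: [0.4017, -0.3151, 0.2824]
orientation: [3.141, -0.005, -0.256]
force: [0.3, 0.9, -0.2]
width: 0.004
[[ 280    0   51  103 2581]
 [ 446    0  116  151 9587]
 [ 308   14    3    3    4]
 [ 296  178   11    8   39]]
```

View pics/scene6.png

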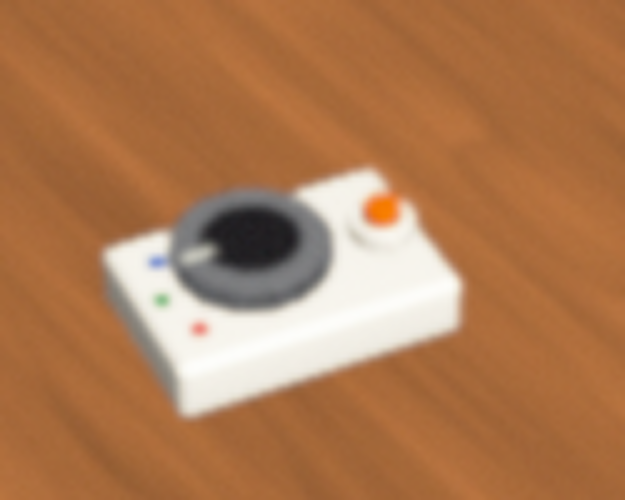

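View pics/top6.png

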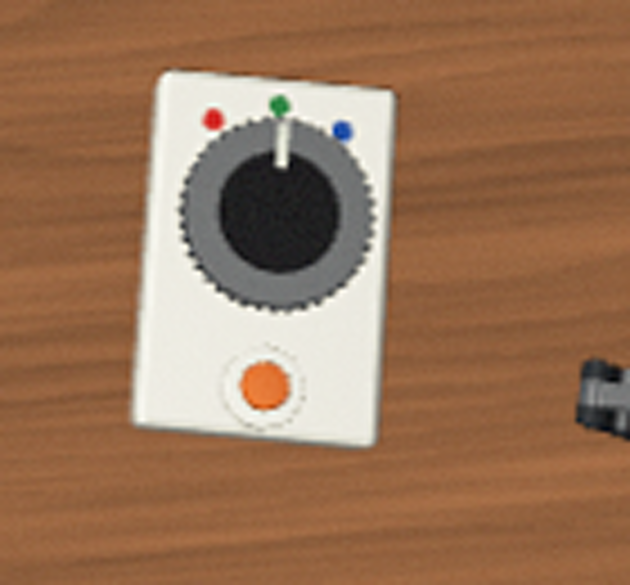

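The pointer (283,140) points at the green dot (280,106), the button is up as it was before, and the gripper is well clear. Handing in.

```bash
python3 -c "
from station import ctrl
print(ctrl.sign_off())"
```

```text
the job is handed in; nothing more can be done
None
```

The heating is turned down one step, from red to green, and the orange button has been pressed and has come back up. I handed the job in at about 9 s of the 38 s allowed; the sign-off gives no verdict.

- **Dial:** I pressed its top with the closed fingertips at about 6.5–7 N and swept 0.5 rad clockwise. After release the pointer settled at about -0.17 rad, against about -0.18 rad for the green direction. The final top picture shows it at the green dot.
- **Button:** I pressed it straight down until the fingertips were at 55.9 mm, which is 6.1 mm of travel. The force had risen to 12.6 N, well above the roughly 5 N of its spring, so it was on its stop. The last pictures show it up again, but I could not read the button's travel directly.
- **Other things:** Comparing the scene picture with the one from the start, only the arm and the dial pointer had changed. The arm ended clear of everything, with the wrist force at noise level.

No check failed. The one disagreement was in the scene camera, where the pointer seemed to sit between green and blue. That was parallax, because the dial top is higher than the dots.

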